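Change over the slate counter sign and lower its stand

TASK

Change over the counter sign. Lift the large slate out of the sign stand and slide it, upright and centred, fully home in the slot of the empty wooden block; then take the small slate from the other block and slide it centred and fully home in the stand's slot while the stand is still raised. Last, push in the spring button on the stand's front so that the post drops all the way to its lower hole and the button springs back out; do not disturb the shaker, the shot glass or the sweet, and leave everything standing free.

Things in the scene. Friction and masses are not known exactly. Their poses are not given: they have to be found in the camera images.
- slate_large: Large blank chalk slate: dark faces in a wooden frame, a flat slab 8 mm thick (its x), 120 mm wide (its y), 100 mm tall (its z), 0.15 to 0.31 kg. Origin at the centre of its lower edge. It starts upright in the slot of the sign stand. Front and back are alike.
- slate_small: Small blank chalk slate, the same make: 8 mm thick (its x), 100 mm wide (its y), 80 mm tall (its z), 0.10 to 0.21 kg. Origin at the centre of its lower edge. It starts upright in the slot of one of the two wooden blocks. Front and back are alike.
- block_free_slot (a point): Middle of the slot floor of the EMPTY wooden block (may be the left or the right one). Block fixed, 50 mm thick (x), 90 long (y), 34 high; straight slot along its y: 10 wide, 24 deep, open at both ends, mouth bevelled at 45 deg to 20 wide in the top 5. Slot floor 10 mm above the counter; x is across the slot, y along it, z up.
- block_full_slot (a point): The same point of the other, identical, fixed wooden block, in whose slot the small slate stands at the start.
- head_slot (a point): Middle of the slot floor of the stand's head, an aluminium channel on a telescoping post: 28 mm thick (x), 70 long (y), slot along y 10 wide, 24 deep, ends open, mouth bevelled at 45 deg to 20 wide in the top 5. x points away from the button, z up. Floor 155 mm above the counter raised, 110 lowered; moves with the post. Stand fixed; dark base 130 x 130 x 10 mm centred under it.
- button_face (a point): Centre of the outer face of the spring button: round steel plunger, 19 mm diameter, sticking out level 24 mm from a black nose (26 mm diameter) on the stand's collar, on the side facing the robot. 68 mm above the counter, 78 mm from the post's axis. Pressed straight in, along its own x (the same direction as head_slot's x).
- release (a joint): Travel of the spring button (m): 0 out, 0.010 fully pressed. The spring takes about 2 N at first and 5 N fully in; the post is unlocked beyond 0.005 to 0.006. The button stays in while the post slides and springs out when the lock finds the lower hole.
- post (a joint): How far the telescoping post has dropped (m): 0 raised and locked, 0.045 fully lowered (next hole). Unlocked, it sinks by its own weight in about half a second; locked, it does not move.
- shaker: Steel powder shaker, 65 mm diameter, 103 mm tall, origin at the centre of its underside. Bystander: leave it alone.
- glass: Small shot glass, 49 mm diameter, 62 mm tall, origin at the centre of its underside. Bystander: leave it alone.
- star_sweet: Star-shaped foil-wrapped sweet, 51 x 48 x 20 mm, origin at the centre of its underside. Bystander: leave it alone.
- bean_jar: Large clear glass jar with coffee beans and a white lid, fixed, 170 mm diameter, about 330 mm tall with its lid knob, origin at the centre of its underside. An obstacle between and behind the blocks and the stand: carry the slates round it on the robot's side.
Not all that is in view belongs to the job. What is shaped like the part that bears block_free_slot but pink is not meant.

How it is judged (in metres and radians):
On the way, in this order (a step that is already met when the one before it is completed fails the run):
1. the large slate is fully home in the slot of the empty block, the post still raised (z of slate_large in the frame of block_free_slot between -0.003 and 0.004 m and x of slate_large in the frame of block_free_slot between -0.004 and 0.004 m and y of slate_large in the frame of block_free_slot between -0.015 and 0.015 m and angle between the y axis of slate_large and the y axis of block_free_slot, either way round below 0.12 rad and angle between slate_large's own z axis and vertical below 0.15 rad and value of joint post below 0.005 m), for 0.2 s.
2. the small slate is fully home in the stand's slot, the post still raised (z of slate_small in the frame of head_slot between -0.003 and 0.004 m and x of slate_small in the frame of head_slot between -0.004 and 0.004 m and y of slate_small in the frame of head_slot between -0.015 and 0.015 m and angle between the y axis of slate_small and the y axis of head_slot, either way round below 0.12 rad and angle between slate_small's own z axis and vertical below 0.15 rad and value of joint post below 0.005 m), for 0.2 s.
3. the button has been pressed and the post has dropped to its lower hole (value of joint post above 0.041 m), for 0.1 s.
At the end, for the whole second after the job is handed in: Large slate at rest in the formerly empty block, small one in the stand's slot: each within 4 mm of the slot floor, 15 mm of its middle lengthwise, 0.12 rad in line, 0.15 rad upright; post lowered over 41 of its 45 mm, button out (under 2 mm) (z of slate_large in the frame of block_free_slot between -0.003 and 0.004 m and x of slate_large in the frame of block_free_slot between -0.004 and 0.004 m and y of slate_large in the frame of block_free_slot between -0.015 and 0.015 m and angle between the y axis of slate_large and the y axis of block_free_slot, either way round below 0.12 rad and angle between each of slate_large, slate_small's own z axis and vertical below 0.15 rad and z of slate_small in the frame of head_slot between -0.003 and 0.004 m and x of slate_small in the frame of head_slot between -0.004 and 0.004 m and y of slate_small in the frame of head_slot between -0.015 and 0.015 m and angle between the y axis of slate_small and the y axis of head_slot, either way round below 0.12 rad and value of joint post above 0.041 m and value of joint release below 0.002 m and linear speed of each of slate_small, slate_large below 0.02 m/s); the robot touches nothing.
It fails at once if the shaker, the shot glass or the sweet is moved by more than 15 mm or knocked over (distance of any of shaker, glass, star_sweet from where it was at the start of the episode above 0.015 m or angle between any of shaker, glass's own z axis and vertical above 0.3 rad).
It also fails if it takes over 69 s, if anything falls off the work surface, if the arm or the gripper's body presses on something with over 40 N, if the wrist force passes 120 N, or if a joint passes its speed limit or range.

ROBOT

A 7-joint arm with a two-finger parallel gripper is mounted at the origin on a cart in front of the work surface, level with it; the furniture and walls round the work are solid. World frame = base frame: x ahead of the robot, y to its left, z up, the work surface at z = 0. Lengths are in mm, angles in rad, forces in N, time in s.
With the tool pointing down it reaches from about 400 to 875 mm from the base axis. Payload 4.4 kg.
Tool frame: the origin (TCP) lies between the finger pads; the fingertips stand ctrl.finger_overhang ahead of it and the grasp point (between the pads) lies 11 mm behind it (ctrl.finger_overhang is the distance from the TCP to the fingertips, in mm); z points along the fingers, y is the direction in which the jaws open and shut (so a half turn about z gives the same grasp; the last joint's range is limited). The gripper opens to 85 mm and grips with 20 to 120 N. Pads are 22 mm wide; open, the fingers measure 114 mm over their backs; the gripper's body (76 mm by 85 mm) begins 54 mm behind the grasp point. The pads swing forward as they close: fully open they stand 13 mm farther back than shut.
Start: joints at [-1.331, 0.628, 0.038, 1.517, -0.027, 0.996, -0.02], TCP at [195.663, 619.866, 239.313] pointing down, gripper open.
Joint ranges: [-3.06, 3.06], [-0.37, 2.12], [-1.25, 1.32], [0.18, 2.47], [-1.1, 4.24], [0.23, 1.98], [-2.94, 2.94]. Speed limits (rad/s): [2.57, 2.57, 3.14, 3.14, 3.14, 3.14, 3.14].

INTERFACE

Orientations are given as [roll, pitch, yaw] about the fixed x, y, z axes, in that order (R = Rz(yaw) Ry(pitch) Rx(roll)).
In Python, from cell import ctrl gives the robot as it stands. The module is installed in compiled form; this text tells all that it offers.
- The arm moves only by the tool step_arm, never from a script. Its argument "deltas" is a list that holds one entry, the list of rows, each a list of 7 numbers: the opening, from 0 (shut) to 1 (fully open), then the shift along the world's x, y, z in mm, then the turn, a rotation vector about the world's x, y, z in rad. In form: [[[grip, tx, ty, tz, rx, ry, rz], ...]]. A call has 1 to 10 rows; each row shifts and turns the commanded pose from where the row before left it; what a row does not reach is not made up. A row lasts 1/12 s, in which the tool goes at most 41.7 mm and 7.16 degrees, less where a joint would pass 70% of its speed; a pose out of reach is approached as far as the arm can. A call is refused whole if a number of a shift passes 41.7 or a number of a turn 0.125, either way. A call with a gripper value outside its range is refused whole. The fingers move at their own pace and stop on an object; the grip force is fixed at half the most. Time passes only in rows, so rows that do not move let the fingers close. It gives the time, the measured TCP pose, the force and the opening at its end, in the units of the state.
- ctrl.read_state(): the state, without advancing time (a new reading comes with each control period).
- ctrl.get_image(name): name is "scene" or "top" or "wrist"; returns (picture, depth): 480x640x3 uint8, red, green, blue; 480x640 float32, mm along the optical axis (not along the pixel's ray), 0 where there is no reading.
- ctrl.camera_info(name): a dict with "intrinsics" (3x3 intrinsics, pixels), "rvec" (rotation vector, rad) and "tvec" (3), from world to camera coordinates, as OpenCV has them. Camera axes: x right, y down, z forward; pixel columns grow to the right and rows downward; lengths in mm; the calibration is good to about 2 mm. A picture is of the moment at which its call begins: read the wrist's pose just before it. camera_info takes no time and is no camera call; for the wrist camera it gives the pose at the moment of the call.
- ctrl.finish_job(): hands the job in, once; it reports no verdict.
The state is a dict: "clock": time; "qpos": joint angles; "qd": joint speeds; "tau": joint torques, N m; "eef_pos": TCP position; "tool_rot": TCP orientation; "force": force on the tool from outside, world axes, zero at the start; "torque": the same for the moment, N m; "width": finger opening in mm.
Only numpy, scipy, OpenCV 4.12 (cv2) and the standard library are available. Lean on these libraries where they do the work, as an engineer would, in place of code of your own. Each camera call takes 0.05 s, during which the arm holds its last target.

## Working session

There is one attempt and no reset: what is moved stays moved. The work goes in short steps, Python scripts to look and compute and a tool call to move; the robot and the scene stay as the last step left them, time stands still between calls to the robot, and variables do not carry over. Pictures are saved under pics/ and viewed, and the job is handed in when it is done.

Besides the shell and the picture viewer there is one more tool, called after "Call:" as name([rows], argument=value, ...), one row to a line, values as JSON. step_arm: Moves the arm, as the interface text tells. Its arguments: {"type":"object","properties":{"deltas":{"type":"array"}},"required":["deltas"]}

```bash
mkdir -p pics; python3 - <<'E'
from cell import ctrl
import cv2,numpy as np
print(ctrl.read_state(), ctrl.finger_overhang)
for n in ("scene","top"):
    im,d=ctrl.get_image(n); cv2.imwrite(f"pics/{n}0.png",im[:,:,::-1]); np.savez(f"{n}0.npz",im=im,d=d)
    print(n,ctrl.camera_info(n))
E
```

```text
{'clock': 0.0, 'qpos': array([-1.33077161,  0.62936962,  0.03844629,  1.51839099, -0.02699514,
        0.99629745, -0.01996497]), 'qd': array([ 0.00012827,  0.00027188, -0.00143458, -0.00049217, -0.00086107,
        0.00024795, -0.00130471]), 'tau': array([ 5.69843687e-04, -5.63416278e+01,  1.22662123e+00, -1.93442041e+01,
        1.11153806e-02,  1.06804314e-02, -1.80678632e-05]), 'eef_pos': array([195.49042159, 619.25097465, 238.36658859]), 'tool_rot': array([-3.13964574e+00,  3.40248333e-05,  2.83580161e+00]), 'force': array([ 0.41376996, -0.28400294, -0.03676743]), 'torque': array([-0.00463971, -0.04192693, -0.02071753]), 'width': 85.21626982544859} 8.0
scene {'intrinsics': array([[437.68464161,   0.        , 314.7771456 ],
       [  0.        , 437.68464161, 235.27106461],
       [  0.        ,   0.        ,   1.        ]]), 'rvec': array([ 2.01177629, -0.82374157,  0.44299242]), 'tvec': array([-425.88280396,  247.138606  ,  966.78341927])}
top {'intrinsics': array([[580.72689969,   0.        , 314.41090533],
       [  0.        , 580.72689969, 240.28843847],
       [  0.        ,   0.        ,   1.        ]]), 'rvec': array([ 2.16071675, -2.12662238,  0.16763956]), 'tvec': array([-146.87295738,  536.32845298, 1263.89229593])}
```

View pics/scene0.png

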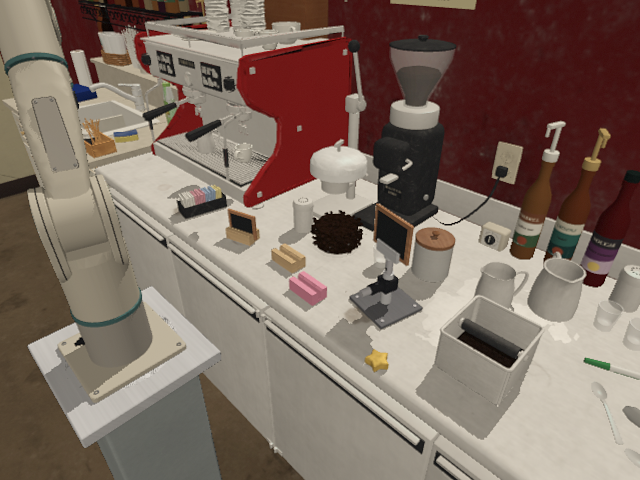

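View pics/top0.png

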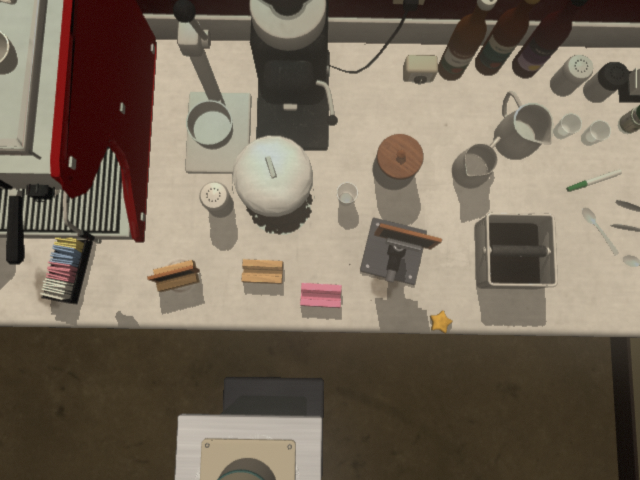

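The scene picture shows the jar, both tan blocks, the pink decoy and the stand with its button facing the robot. In the top picture the full block is at about (176,275), the empty tan block at (262,270), the pink decoy at (321,295), the stand at (395,248), the sweet at (441,321), the glass at (346,195) and the shaker at (213,197). Next I measure them.

```bash
cat > h.py <<'E'
import numpy as np,cv2
from cell import ctrl
def cam(n):
    c=ctrl.camera_info(n); R,_=cv2.Rodrigues(np.array(c["rvec"])); return np.array(c["intrinsics"]),R,np.array(c["tvec"])
def cloud(n,d,c=None):
    K,R,t=c or cam(n); v,u=np.mgrid[0:480,0:640]
    p=np.stack([(u-K[0,2])/K[0,0]*d,(v-K[1,2])/K[1,1]*d,d],-1)
    return (p-t)@R
def ray(n,u,v,z,c=None):
    K,R,t=c or cam(n); o=-R.T@t; r=R.T@np.array([(u-K[0,2])/K[0,0],(v-K[1,2])/K[1,1],1]); return o+r*(z-o[2])/r[2]
E
python3 - <<'E'
from h import *
for n in("scene","top"):
    f=np.load(n+"0.npz"); im,d=f["im"],f["d"]; P=cloud(n,d)
    # counter height check
    P[d==0]=np.nan
    if n=="top":
        for uv in[(230,250),(340,250),(290,300),(120,270),(420,300)]: print("counter",P[uv[1],uv[0]].round(1))
        for nm,(a,b,c,e) in dict(full=(145,205,255,295),free=(238,288,255,287),pink=(298,345,280,310),stand=(355,445,215,300),glass=(335,358,182,208),star=(430,453,310,333),shaker=(198,232,180,212)).items():
            q=P[c:e,a:b]; z=q[...,2]
            m=z>(12 if nm!="star" else 8)
            print(nm,"zmax",np.nanmax(z).round(1), np.nanmin(q[m],0).round(0),np.nanmax(q[m],0).round(0))
    big=cv2.resize(im[200:340,130:470] if n=="top" else im[190:370,210:430],None,fx=2.3 if n=="top" else 3,fy=2.3 if n=="top" else 3,interpolation=cv2.INTER_CUBIC)
    cv2.imwrite(f"pics/{n}_zoom.png",big[:,:,::-1])
E
```

```text
counter [519.1  56.4  -0.6]
counter [ 523.4 -198.1   -1.9]
counter [406.4 -84.7  -4.5]
counter [468.3 306.1   3.3]
counter [ 4.108e+02 -3.819e+02 -1.000e-01]
full zmax 96.5 [420. 121.  13.] [491. 223.  96.]
free zmax 42.9 [443. -67.  12.] [495.  25.  43.]
pink zmax 42.4 [ 391. -200.   12.] [ 443. -108.   42.]
stand zmax 261.5 [ 447. -395.   12.] [ 597. -236.  261.]
glass zmax 66.1 [ 622. -232.   12.] [ 670. -185.   66.]
star zmax 27.7 [ 339. -450.    8.] [ 386. -402.   28.]
shaker zmax 107.7 [593.  50.  13.] [658. 115. 108.]
```

View pics/top_zoom.png

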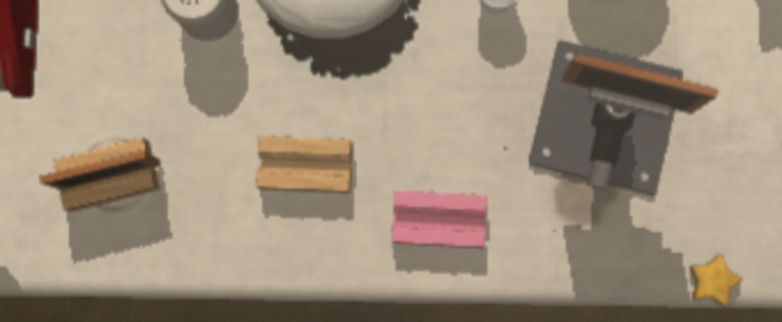

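View pics/scene_zoom.png

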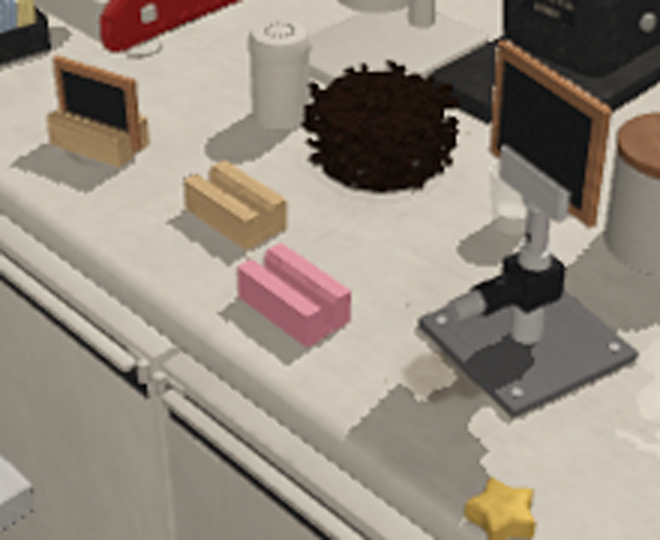

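```bash
python3 - <<'E'
from h import *
def rect(nm,q):
    r=cv2.minAreaRect(q[:,:2].astype(np.float32)); b=cv2.boxPoints(r); print(nm,len(q),np.round(r[0],1),np.round(r[1],1),round(r[2],1), "med",np.median(q,0).round(1))
for n in("top","scene"):
    f=np.load(n+"0.npz"); im,d=f["im"],f["d"]; P=cloud(n,d); P[d==0]=np.nan
    X,Y,Z=P[...,0],P[...,1],P[...,2]
    print(n)
    def m(x0,x1,y0,y1,z0,z1):
        k=(X>x0)&(X<x1)&(Y>y0)&(Y<y1)&(Z>z0)&(Z<z1); return P[k]
    rect("free top",m(430,510,-80,40,26,44))
    rect("free all",m(430,510,-80,40,14,44))
    rect("pinktop",m(380,450,-210,-95,26,44))
    rect("full low",m(400,510,110,235,26,44))
    rect("full slate",m(400,510,110,235,60,105))
    rect("full slate top",m(400,510,110,235,80,105))
    rect("large",m(430,640,-410,-220,190,275))
    rect("large top",m(430,640,-410,-220,235,275))
    rect("base",m(380,640,-420,-180,6,20))
    rect("stand btn",m(380,640,-420,-180,50,90))
    rect("head",m(380,640,-420,-180,140,182))
    # jar
    rect("jar",m(520,760,-130,80,200,420)); rect("beans",m(500,760,-150,48,20,190))
    hi=m(500,760,-150,48,20,420); print(np.nanmin(hi,0),np.nanmax(hi,0))
E
```

```text
top
free top 716 [468.8 -20.9] [90.5 50.4] 88.3 med [473.4 -21.6  33.1]
free all 776 [468.8 -20.9] [90.5 50.4] 88.3 med [472.6 -21.5  32.8]
pinktop 729 [ 417.2 -153.9] [90.  50.1] 87.7 med [ 421.2 -154.6   33.3]
full low 639 [456.8 169.9] [50.6 98.9] 15.1 med [449.8 171.7  33.4]
full slate 272 [456.1 170.9] [  9.  100.5] 15.5 med [455.5 169.1  87.7]
full slate top 202 [456.1 170.9] [  8.9 100.5] 15.5 med [456.1 169.5  89. ]
large 671 [ 523.7 -318.2] [119.7  10.4] 76.8 med [ 521.2 -316.9  243.1]
large top 388 [ 523.8 -318.3] [119.5  10. ] 76.3 med [ 522.8 -317.1  253.2]
base 1836 [ 510.1 -301.7] [239.1 254.4] 88.7 med [ 503.8 -296.3    9.9]
stand btn 445 [ 556.7 -272.5] [227.4  68. ] 30.2 med [ 492.7 -307.3   77.6]
head 322 [ 515.4 -315.8] [118.9  14.1] 74.9 med [ 513.4 -316.4  174.2]
jar 5103 [627.6 -56.5] [151.  149.9] 53.5 med [618.3 -58.7 289.6]
beans 1068 [654.5 -50.2] [210.5 195.9] 0.0 med [579.9 -73.2  70.8]
[ 549.30388032 -148.06785023   20.06547255] [759.86113024  47.88063987 328.17926709]
scene
free top 325 [470.8 -20.2] [93.9 54.2] 89.4 med [475.7 -23.6  31.2]
free all 495 
[... 224 characters left out ...]
[ 13. 103.] 14.7 med [456.2 166.7  76.6]
full slate top 100 [457.1 171.2] [ 11.4 100.8] 14.7 med [457.7 167.2  85.8]
large 1066 [ 524.4 -317.6] [122.7  12.1] 76.9 med [ 520.5 -324.3  225.3]
large top 385 [ 524.7 -317.2] [119.4  11.7] 76.8 med [ 521.7 -324.1  246.9]
base 1500 [ 509. -289.] [202.9 250.7] 85.3 med [ 505.3 -332.5    8.2]
stand btn 527 [ 560.8 -278.8] [228.2  82.9] 30.3 med [ 503.9 -319.    73.6]
head 544 [ 517.9 -315.3] [121.8  18.1] 79.8 med [ 513.5 -324.   168.5]
jar 1776 [622.6 -66.2] [129.1 145.8] 77.7 med [596.2 -84.8 280. ]
beans 1698 [655.5 -59.7] [209.7 151.9] 0.6 med [605.7 -75.4  70.6]
[ 551.01754385 -136.37718305   20.05902944] [759.99868809  16.18569738 322.99445236]
```

Both views agree to about 2 mm, and the sizes match the spec. Measured centres and slot x directions:

| Item | Centre (x, y), mm | Slot x direction |
|---|---|---|
| Free block | (469, -21) | -1.7° |
| Small slate | (456, 171) | +15.5° |
| Large slate | (524, -318) | -13.4° |
| Jar | (628, -57) | n/a |

I am starting the approach.

Call:
step_arm([
  [[1,17,-26,9,0,0,-0.05],[1,17,-26,9,0,0,-0.05],[1,17,-26,9,0,0,-0.05],[1,17,-26,9,0,0,-0.05],[1,17,-26,9,0,0,-0.05],[1,17,-26,9,0,0,-0.05],[1,17,-26,9,0,0,-0.05],[1,17,-26,9,0,0,-0.05],[1,17,-26,9,0,0,-0.05],[1,17,-26,9,0,0,-0.05]],
])

```text
clock: 0.93
eef_pos: [366.1, 358.3, 329.5]
tool_rot: [-3.141, -0.0, 2.333]
force: [1.1, 0.9, 0.2]
width: 85.6
```

Call:
step_arm([
  [[1,8,-34,1,0,0,-0.05],[1,8,-34,1,0,0,-0.05],[1,8,-34,1,0,0,-0.05],[1,8,-34,1,0,0,-0.05],[1,8,-34,1,0,0,-0.05],[1,8,-34,1,0,0,-0.05],[1,8,-34,1,0,0,-0.05],[1,8,-34,1,0,0,-0.05],[1,0,-34,1,0,0,-0.05],[1,0,-34,1,0,0,-0.05]],
])

```text
clock: 1.77
eef_pos: [429.4, 18.1, 339.2]
tool_rot: [-3.141, 0.0, 1.833]
force: [0.8, 0.6, -1.2]
width: 85.3
```

Call:
step_arm([
  [[1,0,-34,0,0,0,-0.05],[1,0,-34,0,0,0,-0.05],[1,8,-34,0,0,0,-0.05],[1,8,-34,0,0,0,-0.05],[1,10,-34,0,0,0,-0.05],[1,10,-34,0,0,0,-0.05],[1,10,-34,0,0,0,-0.05],[1,10,-34,0,0,0,-0.05],[1,10,-34,0,0,0,-0.05],[1,5,-20,0,0,0,-0.046]],
])

```text
clock: 2.6
eef_pos: [500.6, -310.0, 338.8]
tool_rot: [-3.141, 0.002, 1.335]
force: [0.7, -0.4, 0.4]
width: 85.3
```

```bash
python3 - <<'E'
from h import *
s=ctrl.read_state(); print(s["eef_pos"],s["tool_rot"],s["qpos"])
c=cam("wrist"); im,d=ctrl.get_image("wrist"); np.savez("w1.npz",im=im,d=d,K=c[0],R=c[1],t=c[2]); cv2.imwrite("pics/w1.png",im[:,:,::-1])
print(-c[1].T@c[2], c[1][2])
E
```

```text
[ 500.62304502 -310.01141659  338.79874782] [-3.14144935e+00  2.37489663e-03  1.33485810e+00] [ 0.09767637  0.51265948  0.66020441  1.56946499 -0.32997032  1.17301644
  0.58821058]
[ 519.07662298 -234.63254419  473.33181229] [-0.07133774 -0.29297169 -0.95345609]
```

View pics/w1.png

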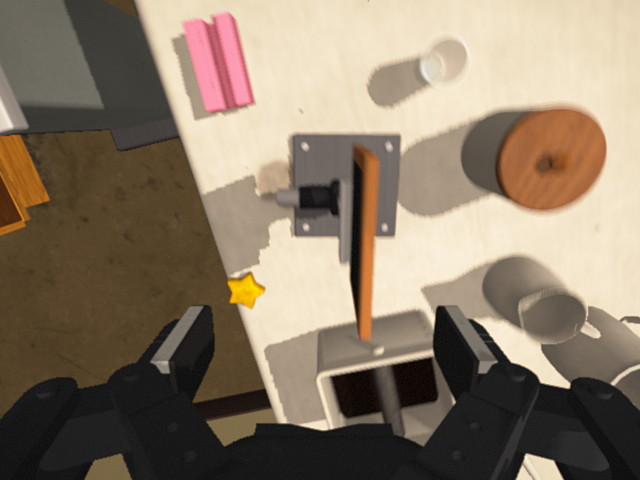

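The wrist view shows the top edge of the large slate running from (363,150) to (366,338). It lies between the two fingers, with the stand base below it.

```bash
cat >> h.py <<'E'
def load(f):
    f=np.load(f); return f["im"],f["d"],(f["K"],f["R"],f["t"])
def rect(nm,q):
    r=cv2.minAreaRect(q[:,:2].astype(np.float32)); print(nm,len(q),np.round(r[0],1),np.round(r[1],1),round(r[2],1),"med",np.median(q,0).round(1))
def snap(name):
    c=cam("wrist"); im,d=ctrl.get_image("wrist"); np.savez(name+".npz",im=im,d=d,K=c[0],R=c[1],t=c[2]); cv2.imwrite(f"pics/{name}.png",im[:,:,::-1]); s=ctrl.read_state(); print(s["clock"],s["eef_pos"].round(1),s["tool_rot"].round(3),s["force"].round(1),s["width"]); return im,d,c
E
python3 - <<'E'
from h import *
im,d,c=load("w1.npz"); P=cloud("wrist",d,c); P[d==0]=np.nan
X,Y,Z=P[...,0],P[...,1],P[...,2]
k=(X>430)&(X<640)&(Y>-410)&(Y<-220)
rect("top",P[k&(Z>246)&(Z<264)]); 
hsv=cv2.cvtColor(im,cv2.COLOR_RGB2HSV); o=(hsv[...,0]<18)&(hsv[...,1]>100)&(hsv[...,2]>100)
o[:, :330]=0;o[:,400:]=0;o[:140]=0;o[345:]=0
v,u=np.nonzero(o); rect("ray255",np.array([ray("w",a,b,255,c) for a,b in zip(u,v)]))
rect("base",P[k&(Z>6)&(Z<14)&(im.max(-1)<130)]); rect("headtop",P[k&(Z>165)&(Z<185)&(im.min(-1)>80)])
rect("button",P[k&(Z>55)&(Z<95)&(X<480)])
E
```

```text
top 2614 [ 526.2 -316. ] [119.6   8.6] 76.8 med [ 527.5 -309.   254.6]
ray255 2625 [ 525.1 -316. ] [126.6  14. ] 76.8 med [ 529.  -307.4  255. ]
base 5748 [ 525.2 -319.9] [124.9 130. ] 76.5 med [ 513.8 -297.    10. ]
headtop 1103 [ 518.7 -313.2] [118.4  15.4] 73.3 med [ 517.5 -313.7  177.6]
button 512 [ 464.8 -305.6] [25.7 31.8] 85.0 med [ 466.3 -302.4   76.5]
```

Call:
step_arm([
  [[1,12.5,-3.5,0,0,0,0.005],[1,12.5,-3.5,0,0,0,0],[1,0,0,-25,0,0,0],[1,0,0,-25,0,0,0],[1,0,0,-25,0,0,0],[1,0,0,-25,0,0,0],[1,0,0,-15,0,0,0],[1,0,0,-8,0,0,0],[1,0,0,0,0,0,0]],
])

```text
clock: 3.4
eef_pos: [524.7, -312.0, 214.3]
tool_rot: [-3.138, -0.001, 1.345]
force: [-0.9, 0.5, -0.9]
width: 85.4
```

Call:
step_arm([
  [[0,0,0,0,0,0,0],[0,0,0,0,0,0,0],[0,0,0,0,0,0,0],[0,0,0,0,0,0,0],[0,0,0,0,0,0,0],[0,0,0,0,0,0,0],[0,0,0,0,0,0,0],[0,0,0,0,0,0,0]],
])

```text
clock: 4.07
eef_pos: [525.9, -313.2, 216.8]
tool_rot: [3.141, 0.0, 1.345]
force: [0.4, -1.0, 4.0]
width: 7.6
```

```bash
python3 - <<'E'
from h import *
snap("w2")
E
```

```text
4.1167 [ 525.9 -313.2  216.8] [3.141 0.    1.345] [0.3 0.4 4.1] 7.345811752900515
```

View pics/w2.png

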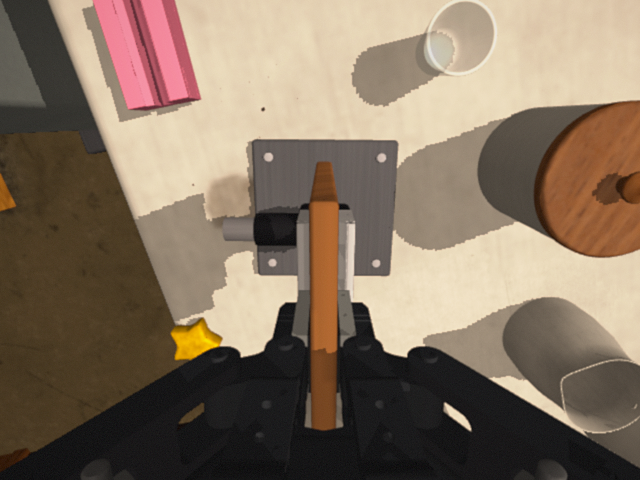

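Gripped at width 7.5. Next I lift straight up.

Call:
step_arm([
  [[0,0,0,5,0,0,0],[0,0,0,8,0,0,0],[0,0,0,12,0,0,0],[0,0,0,15,0,0,0],[0,0,0,15,0,0,0],[0,0,0,10,0,0,0]],
])

```text
clock: 4.62
eef_pos: [525.4, -313.6, 283.6]
tool_rot: [3.141, 0.001, 1.344]
force: [0.6, 0.2, -1.5]
width: 7.0
```

Call:
step_arm([
  [[0,-10,12,0,0,0,0.02],[0,-16,25,0,0,0,0.02],[0,-16,25,0,0,0,0.02],[0,-14,25,0,0,0,0.02],[0,-5,25,0,0,0,0.02],[0,0,25,-5,0,0,0.02],[0,0,25,-15,0,0,0.02],[0,0,25,-20,0,0,0.02],[0,0,25,-20,0,0,0.02],[0,0,25,-20,0,0,0.016]],
])

```text
clock: 5.45
eef_pos: [464.6, -75.1, 201.5]
tool_rot: [3.141, -0.0, 1.542]
force: [0.8, -0.7, -2.8]
width: 7.6
```

Call:
step_arm([
  [[0,0,20,-20,0,0,0],[0,0,15,-20,0,0,0],[0,0,12,-10,0,0,0],[0,0,10,0,0,0,0],[0,0,0,0,0,0,0]],
])

```text
clock: 5.87
eef_pos: [464.5, -17.1, 151.4]
tool_rot: [-3.14, -0.001, 1.544]
force: [0.7, 0.2, -1.6]
width: 7.1
```

```bash
python3 - <<'E'
from h import *
snap("w3")
im,d=ctrl.get_image("scene"); cv2.imwrite("pics/s3.png",im[:,:,::-1])
E
```

```text
5.9167 [465.1 -18.7 152. ] [ 3.141 -0.     1.542] [ 0.3 -0.5 -1.6] 7.489732226370326
```

View pics/w3.png

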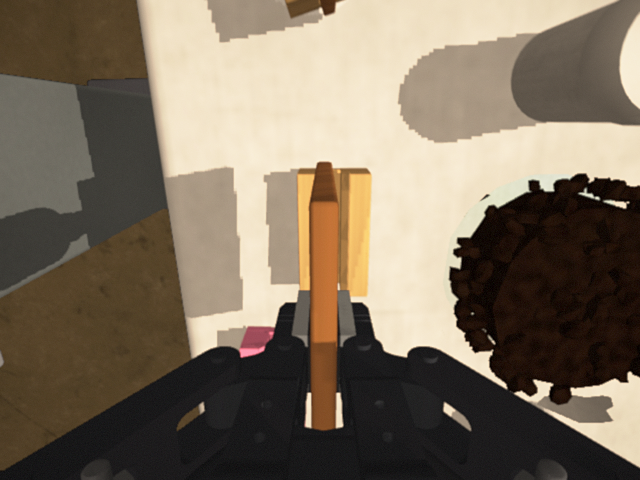

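View pics/s3.png

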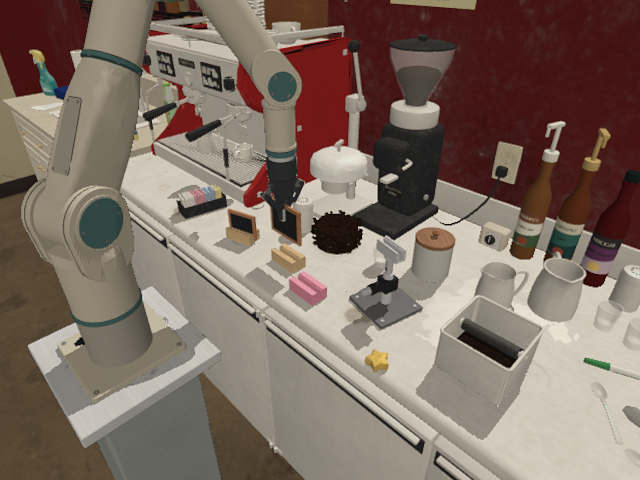

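The wrist view shows the large slate hanging over the tan block, whose top spans about (298-370, 168-296). I refine the slot centre from this view.

```bash
python3 - <<'E'
from h import *
im,d,c=load("w3.npz"); P=cloud("wrist",d,c); P[d==0]=np.nan
X,Y,Z=P[...,0],P[...,1],P[...,2]
k=(X>420)&(X<520)&(Y>-80)&(Y<40)
q=P[k&(Z>29)&(Z<39)]; rect("blk",q)
for y in (-50,-40,-30,-10,0,10,20):
    a=q[abs(q[:,1]-y)<3]; 
    if len(a): print(y,a[:,0].min().round(1),a[:,0].max().round(1),a[:,2].mean().round(1))
m=P[k&(Z>20)&(Z<200)&(Y>-80)]; print(np.nanmax(P[k&(Z>100)],0),np.nanmin(P[k&(Z>60)],0))
# slate y far end
hsv=cv2.cvtColor(im,cv2.COLOR_RGB2HSV)
s=P[(X>440)&(X<490)&(Y>-100)&(Y<60)&(Z>170)&(Z<200)]; rect("slate",s)
E
```

```text
blk 4888 [471.4 -18.6] [89.7 50.2] 88.6 med [482.4 -13.   33.8]
-50 445.8 495.4 33.6
-40 446.3 495.3 33.6
-30 446.0 495.9 33.5
-10 447.0 496.5 33.6
0 446.7 496.3 33.6
10 447.2 497.0 33.7
20 447.7 496.8 33.6
[519.99720812  39.9988491  239.46223726] [420.00050558 -35.00916341  91.07268253]
slate 13256 [ 4.597e+02 -2.000e-01] [51.4 69.9] 24.4 med [465.5  -4.7 189.5]
```

Call:
step_arm([
  [[0,5,2,0,0,0,0],[0,0,0,-20,0,0,0],[0,0,0,-20,0,0,0],[0,0,0,-10,0,0,0],[0,0,0,-5,0,0,0],[0,0,0,-5,0,0,0],[0,0,0,0,0,0,0]],
])

```text
clock: 6.55
eef_pos: [470.1, -17.8, 91.3]
tool_rot: [3.141, 0.0, 1.54]
force: [0.0, -0.6, -0.7]
width: 7.3
```

Call:
step_arm([
  [[0,0,0,-4,0,0,0],[0,0,0,-4,0,0,0],[0,0,0,-4,0,0,0],[0,0,0,0,0,0,0]],
])

```text
clock: 6.88
eef_pos: [470.0, -17.2, 79.0]
tool_rot: [3.141, 0.0, 1.541]
force: [0.6, -0.4, -2.8]
width: 6.9
```

Force is nil, so it is sliding in freely.

Call:
step_arm([
  [[0,0,0,-3,0,0,0],[0,0,0,-2,0,0,0],[0,0,0,-1,0,0,0],[0,0,0,-1,0,0,0],[0,0,0,0,0,0,0]],
])

```text
clock: 7.3
eef_pos: [470.0, -17.2, 72.2]
tool_rot: [3.141, 0.0, 1.541]
force: [1.3, -0.5, -3.1]
width: 7.1
```

Call:
step_arm([
  [[0,0,0,-1,0,0,0],[0,0,0,-1,0,0,0],[0,0,0,0,0,0,0]],
])

```text
clock: 7.55
eef_pos: [470.2, -17.2, 71.9]
tool_rot: [3.14, -0.001, 1.54]
force: [-1.2, 0.1, 18.7]
width: 7.0
```

Floor contact came at TCP z 72, which agrees with the prediction of 71.8. I release it and rise.

Call:
step_arm([
  [[0.6,0,0,0,0,0,0],[0.6,0,0,0,0,0,0],[0.6,0,0,0,0,0,0],[0.6,0,0,0,0,0,0],[0.6,0,0,10,0,0,0],[0.6,0,0,20,0,0,0],[0.6,0,0,25,0,0,0],[0.6,0,0,25,0,0,0]],
])

```text
clock: 8.22
eef_pos: [468.8, -17.2, 150.6]
tool_rot: [-3.139, 0.0, 1.54]
force: [-0.2, -0.1, 0.3]
width: 51.1
```

Call:
step_arm([
  [[0.6,0,10,25,0,0,0],[1,-5,25,0,0,0,0.035],[1,-5,25,0,0,0,0.035],[1,-5,25,0,0,0,0.035],[1,-5,25,0,0,0,0.035],[1,-5,25,0,0,0,0.035],[1,-5,20,0,0,0,0.035],[1,0,10,0,0,0,0.035],[1,0,0,0,0,0,0.035],[1,0,0,0,0,0,0]],
])

```text
clock: 9.05
eef_pos: [439.7, 148.1, 175.2]
tool_rot: [-3.141, 0.0, 1.823]
force: [-0.1, -0.6, 0.2]
width: 85.6
```

```bash
python3 - <<'E'
from h import *
im,d,c=snap("w4"); P=cloud("wrist",d,c); P[d==0]=np.nan
X,Y,Z=P[...,0],P[...,1],P[...,2]
rect("small top",P[(X>400)&(X<510)&(Y>100)&(Y<240)&(Z>83)&(Z<97)])
im,d=ctrl.get_image("top"); P=cloud("top",d); X,Y,Z=P[...,0],P[...,1],P[...,2]
cv2.imwrite("pics/t4.png",im[:,:,::-1])
k=(X>430)&(X<510)&(Y>-100)&(Y<60)
rect("large top",P[k&(Z>95)&(Z<118)]); rect("large lo",P[k&(Z>60)&(Z<118)]); rect("blk",P[k&(Z>28)&(Z<42)])
E
```

```text
9.1 [439.8 147.4 175.2] [-3.141  0.     1.82 ] [ 0.8 -0.7  0.3] 85.2501196900765
small top 2262 [458.6 173.5] [ 8.2 99.4] 15.5 med [457.1 178.2  89.9]
large top 250 [468.4 -21.8] [119.2   8.9] 88.5 med [467.8 -23.6 109. ]
large lo 344 [468.4 -22.3] [120.3   9.1] 88.2 med [466.3 -22.  107.5]
blk 602 [468.6 -29.4] [106.3  50.3] 88.1 med [461.1 -22.3  33.6]
```

View pics/w4.png

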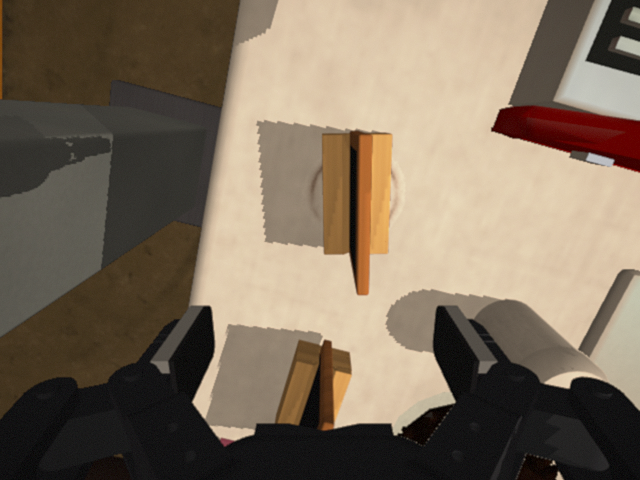

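View pics/t4.png

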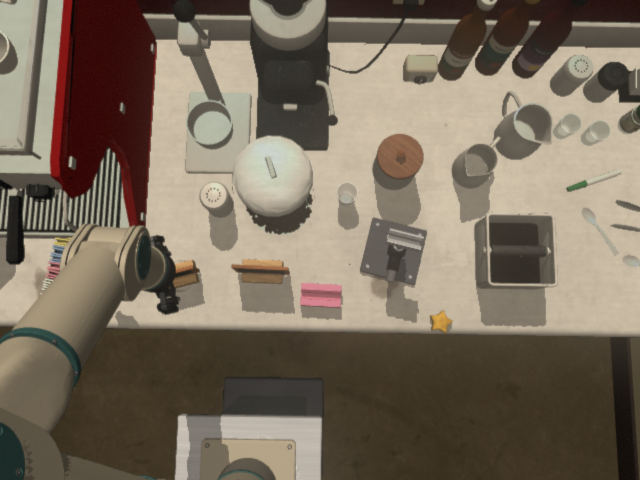

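The large slate is home: top at 109, in line, and within 1 mm of the block centre. In the wrist view the small slate's top edge runs from (363,135) to (363,293). I measure the head, then grasp the small slate.

```bash
python3 - <<'E'
from h import *
im,d=ctrl.get_image("top"); P=cloud("top",d); X,Y,Z=P[...,0],P[...,1],P[...,2]
k=(X>440)&(X<600)&(Y>-400)&(Y<-240)
rect("head",P[k&(Z>150)&(Z<190)]); rect("headtop",P[k&(Z>174)&(Z<190)])
im,d=ctrl.get_image("scene"); P=cloud("scene",d); X,Y,Z=P[...,0],P[...,1],P[...,2]
k=(X>440)&(X<600)&(Y>-400)&(Y<-240)
rect("head s",P[k&(Z>150)&(Z<190)]); rect("headtop s",P[k&(Z>174)&(Z<190)])
E
```

```text
head 563 [ 523.2 -320.1] [70.2 29.5] 76.3 med [ 523.2 -319.1  173.7]
headtop 275 [ 523.3 -320.1] [70.  29.1] 77.0 med [ 523.9 -318.5  177.8]
head s 489 [ 524.3 -318.5] [73.5 31.7] 76.4 med [ 519.  -324.1  167.9]
headtop s 132 [ 525.2 -319.3] [72.4 29.5] 76.4 med [ 528.2 -320.8  176. ]
```

Call:
step_arm([
  [[1,9,12,0,0,0,0.02],[1,9,12.5,0,0,0,0],[1,0,0,-25,0,0,0],[1,0,0,-25,0,0,0],[1,0,0,-25,0,0,0],[1,0,0,-20,0,0,0],[1,0,0,-15,0,0,0],[1,0,0,-10,0,0,0],[1,0,0,0,0,0,0]],
])

```text
clock: 10.0
eef_pos: [456.8, 171.3, 53.7]
tool_rot: [-3.138, 0.001, 1.839]
force: [0.1, 0.0, -0.4]
width: 85.3
```

Call:
step_arm([
  [[0,0,0,0,0,0,0],[0,0,0,0,0,0,0],[0,0,0,0,0,0,0],[0,0,0,0,0,0,0],[0,0,0,0,0,0,0],[0,0,0,0,0,0,0],[0,0,0,0,0,0,0],[0,0,0,0,0,0,0]],
])

```text
clock: 10.67
eef_pos: [458.0, 172.6, 55.8]
tool_rot: [3.141, -0.0, 1.841]
force: [-0.8, 0.2, 5.4]
width: 7.2
```

Gripped. Next I lift and carry it round on the robot's side of the jar.

Call:
step_arm([
  [[0,0,0,5,0,0,0],[0,0,0,8,0,0,0],[0,0,0,12,0,0,0],[0,0,0,20,0,0,0],[0,0,0,25,0,0,0],[0,0,0,25,0,0,0],[0,0,0,25,0,0,0],[0,0,-10,25,0,0,0],[0,-2,-20,20,0,0,-0.025],[0,-2,-25,20,0,0,-0.025]],
])

```text
clock: 11.5
eef_pos: [453.1, 118.1, 241.8]
tool_rot: [3.141, -0.001, 1.793]
force: [1.1, 0.0, -1.4]
width: 7.4
```

Call:
step_arm([
  [[0,0,-25,20,0,0,-0.025],[0,0,-25,10,0,0,-0.025],[0,0,-25,0,0,0,-0.025],[0,0,-25,0,0,0,-0.025],[0,0,-25,0,0,0,-0.025],[0,0,-25,0,0,0,-0.025],[0,0,-25,0,0,0,-0.025],[0,0,-25,0,0,0,-0.025],[0,0,-25,0,0,0,-0.025],[0,0,-25,0,0,0,-0.025]],
])

```text
clock: 12.33
eef_pos: [452.7, -133.6, 270.6]
tool_rot: [-3.141, -0.001, 1.539]
force: [1.0, -0.1, -1.6]
width: 7.4
```

Call:
step_arm([
  [[0,0,-25,0,0,0,-0.025],[0,0,-25,0,0,0,-0.025],[0,0,-25,0,0,0,-0.025],[0,0,-20,0,0,0,-0.025],[0,13,-20,0,0,0,-0.025],[0,14,-20,0,0,0,-0.025],[0,14,-20,0,0,0,-0.025],[0,14,-20,0,0,0,-0.025],[0,9,-10,0,0,0,0],[0,0,0,0,0,0,0]],
])

```text
clock: 13.17
eef_pos: [518.3, -320.0, 270.3]
tool_rot: [3.141, 0.002, 1.339]
force: [-0.4, -0.5, -1.6]
width: 7.3
```

```bash
python3 - <<'E'
from h import *
im,d,c=snap("w5"); P=cloud("wrist",d,c); P[d==0]=np.nan
X,Y,Z=P[...,0],P[...,1],P[...,2]
k=(X>440)&(X<600)&(Y>-400)&(Y<-240)
rect("headtop w",P[k&(Z>170)&(Z<186)])
im,d=ctrl.get_image("scene"); cv2.imwrite("pics/s5.png",cv2.resize(im[120:420,150:550],None,fx=2,fy=2)[:,:,::-1])
E
```

```text
13.2167 [ 517.2 -318.3  270. ] [-3.14  0.    1.34] [ 0.   0.6 -1.2] 7.083064019336156
headtop w 1618 [ 526.3 -318.1] [70.3 27.7] 77.5 med [ 535.4 -316.3  177.8]
```

View pics/w5.png

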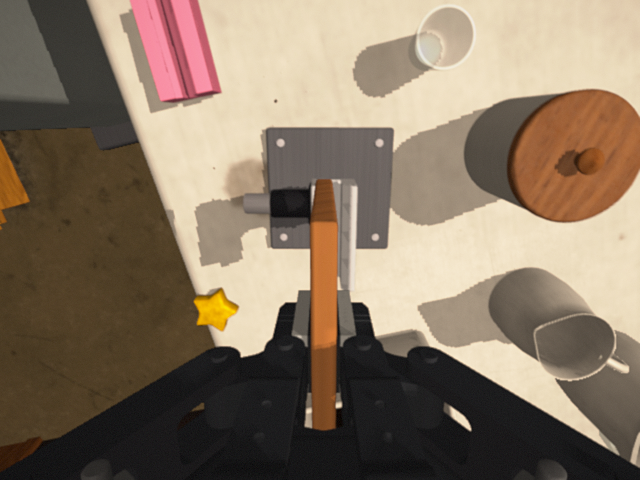

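View pics/s5.png

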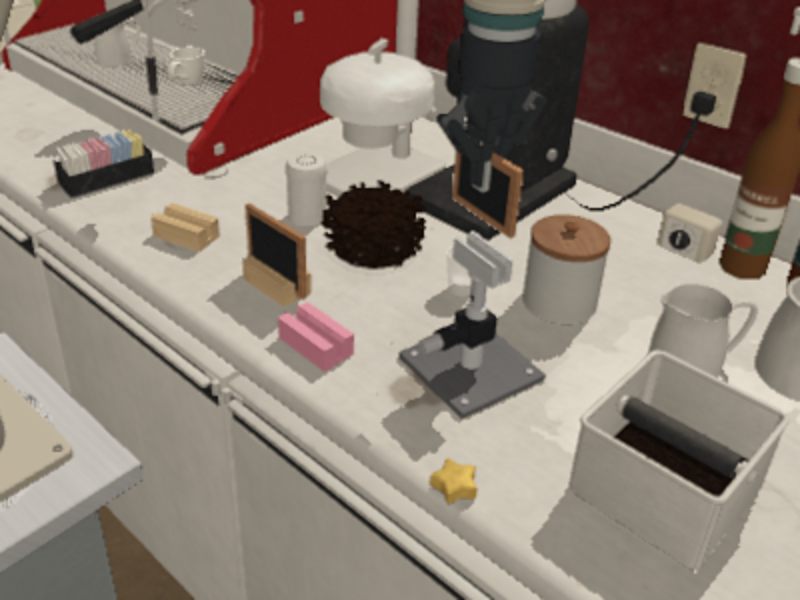

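The scene view shows the large slate standing in its block and the small slate held above the empty head. I am aligning and lowering it.

Call:
step_arm([
  [[0,4,0,0,0,0,0],[0,3.5,0,0,0,0,0],[0,0,0,-15,0,0,0],[0,0,0,-15,0,0,0],[0,0,0,-10,0,0,0],[0,0,0,-5,0,0,0],[0,0,0,-5,0,0,0],[0,0,0,0,0,0,0]],
])

```text
clock: 13.93
eef_pos: [525.0, -317.2, 219.7]
tool_rot: [-3.141, -0.0, 1.341]
force: [-0.4, 0.7, -1.8]
width: 7.4
```

Call:
step_arm([
  [[0,0,0,-4,0,0,0],[0,0,0,-4,0,0,0],[0,0,0,-4,0,0,0],[0,0,0,-3,0,0,0],[0,0,0,-2,0,0,0],[0,0,0,0,0,0,0]],
])

```text
clock: 14.43
eef_pos: [524.9, -317.5, 202.8]
tool_rot: [-3.141, -0.0, 1.341]
force: [-0.4, -0.0, -1.3]
width: 7.2
```

Call:
step_arm([
  [[0,0,0,-1,0,0,0],[0,0,0,-1,0,0,0],[0,0,0,-1,0,0,0],[0,0,0,0,0,0,0]],
])

```text
clock: 14.77
eef_pos: [525.3, -317.8, 200.7]
tool_rot: [3.141, -0.0, 1.341]
force: [-0.1, -0.0, 0.6]
width: 7.2
```

Call:
step_arm([
  [[0,0,0,-0.7,0,0,0],[0,0,0,0,0,0,0]],
])

```text
clock: 14.93
eef_pos: [525.3, -317.8, 200.6]
tool_rot: [3.141, -0.0, 1.341]
force: [-1.8, 1.2, 4.8]
width: 7.4
```

Home: contact came at TCP z 200.7, and the prediction was 200.8. I release, rise and check.

Call:
step_arm([
  [[0.6,0,0,0,0,0,0],[0.6,0,0,0,0,0,0],[0.6,0,0,0,0,0,0],[0.6,0,0,0,0,0,0],[0.6,0,0,10,0,0,0],[0.6,0,0,20,0,0,0],[0.6,0,0,25,0,0,0],[0.6,0,0,25,0,0,0],[0.6,0,0,15,0,0,0]],
])

```text
clock: 15.68
eef_pos: [525.7, -318.7, 298.0]
tool_rot: [3.138, 0.002, 1.34]
force: [0.1, 0.1, -0.6]
width: 51.0
```

Call:
step_arm([
  [[0,-20,5,0,0,0,0],[0,-25,6,0,0,0,0],[0,-25,6,0,0,0,0],[0,-25,6,0,0,0,0],[0,-10,2,0,0,0,0],[0,0,0,0,0,0,0],[0,0,0,0,0,0,0]],
])

```text
clock: 16.27
eef_pos: [421.3, -293.0, 295.4]
tool_rot: [3.139, 0.0, 1.341]
force: [0.5, 0.4, 0.0]
width: -0.1
```

```bash
python3 - <<'E'
from h import *
im,d,c=snap("w6"); P=cloud("wrist",d,c); P[d==0]=np.nan
X,Y,Z=P[...,0],P[...,1],P[...,2]
k=(X>380)&(X<600)&(Y>-420)&(Y<-220)
rect("small top w",P[k&(Z>228)&(Z<242)]); rect("headtop w",P[k&(Z>170)&(Z<186)])
q=P[k&(Z>50)&(Z<90)&(X<490)]; rect("button w",q)
a=np.array([.973,-.23]); s=q[:,:2]@a; tt=q[:,:2]@np.array([.23,.973]); 
print("s min pct",np.percentile(s,[0,1,3,5,20]).round(1)); j=s<np.percentile(s,15); print(tt[j].min(),tt[j].max(),q[j,2].max(), "axis s",np.array([525,-318.5])@a,"t",np.array([525,-318.5])@np.array([.23,.973]))
im,d=ctrl.get_image("top"); P=cloud("top",d); X,Y,Z=P[...,0],P[...,1],P[...,2]
k=(X>440)&(X<600)&(Y>-400)&(Y<-240)
rect("small top",P[k&(Z>224)&(Z<245)]);rect("head",P[k&(Z>165)&(Z<185)])
E
```

```text
16.3167 [ 421.9 -292.9  295.2] [3.139 0.    1.342] [-0.6  0.1 -0.1] 0.28073461470188693
small top w 3273 [ 525.5 -317. ] [100.2   9.5] 77.0 med [ 525.6 -311.   234.3]
headtop w 2545 [ 517.6 -314.7] [99.9 15.6] 73.5 med [ 518.  -311.9  177.9]
button w 993 [ 470.6 -304.5] [24.5 43. ] 79.6 med [ 472.3 -302.8   76.7]
s min pct [506.6 506.7 507.3 508.3 515.5]
-198.02894102048717 -178.83599267212904 78.75964347577035 axis s 584.08 t -189.1505
small top 180 [ 526.5 -304.1] [69.   9.2] 76.8 med [ 525.8 -303.3  233.7]
head 155 [ 520.1 -298. ] [61.4 13.7] 71.1 med [ 517.8 -301.7  176.1]
```

View pics/w6.png

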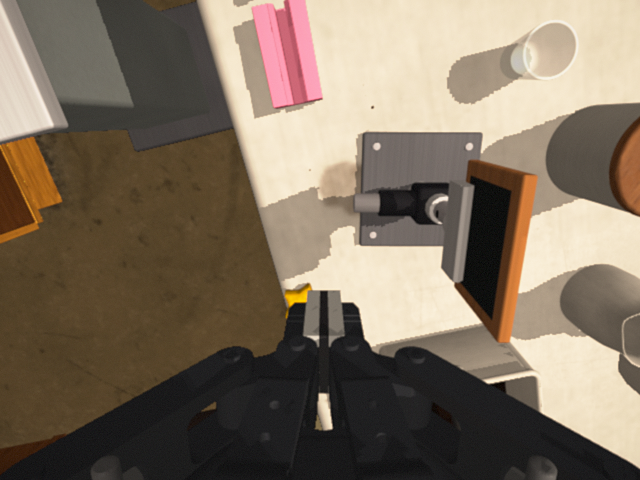

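The small slate is home: top at 234, within about 1 mm of the head's centre. In the wrist view the button is at (367,203), and its face measures at s=506.5 along the press axis. The shut fingers are 14 mm short of it in plan and already in line. I am lowering beside it.

Call:
step_arm([
  [[0,-8,2,-20,0,0,0],[0,0,0,-30,0,0,0],[0,0,0,-30,0,0,0],[0,0,0,-30,0,0,0],[0,0,0,-30,0,0,0],[0,0,0,-30,0,0,0],[0,0,0,-25,0,0,0],[0,0,0,-20,0,0,0],[0,0,0,-12,0,0,0],[0,0,0,0,0,0,0]],
])

```text
clock: 17.2
eef_pos: [412.1, -290.0, 64.6]
tool_rot: [-3.138, -0.002, 1.341]
force: [-0.0, -0.7, 0.4]
width: -0.2
```

```bash
python3 - <<'E'
from h import *
im,d,c=snap("w7")
im,d=ctrl.get_image("scene"); cv2.imwrite("pics/s7.png",cv2.resize(im[200:380,290:490],None,fx=3,fy=3)[:,:,::-1])
E
```

```text
17.25 [ 412.5 -290.6   66. ] [-3.140e+00 -1.000e-03  1.341e+00] [ 0.1 -0.1 -0.2] -0.0015694361371288764
```

View pics/w7.png

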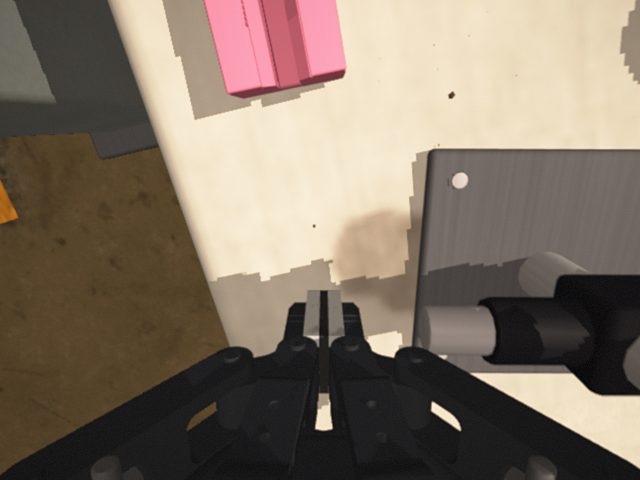

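View pics/s7.png

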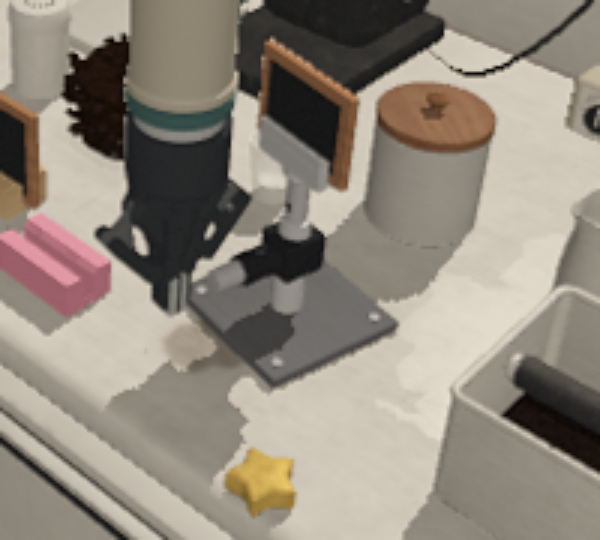

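```bash
python3 - <<'E'
from h import *
im,d,c=load("w7.npz"); P=cloud("wrist",d,c); P[d==0]=np.nan
T=np.array([412.5,-290.6,66.]); a=np.array([.973,-.23,0]); b=np.array([.23,.973,0])
s=(P-T)@a; t=(P-T)@b; z=P[...,2]
m=(abs(s)<75)&(t<40)&(t>-60)&(im.max(-1)<110)&(z>25)
m|=(abs(s)<25)&(abs(t)<30)&(z>40)
for z0 in range(50,200,10):
    k=m&(z>=z0)&(z<z0+10)
    if k.sum()>5: print(z0,k.sum(),"s",s[k].min().round(0),s[k].max().round(0),"t",t[k].min().round(0),t[k].max().round(0))
k=(im.min(-1)>80)&(abs(t)<20)&(z>50)&(z<85)&(s>20)&(s<80); print("button s",s[k].min(),t[k].min(),t[k].max())
E
```

```text
50 13 s -4.0 63.0 t 6.0 12.0
60 1425 s -14.0 75.0 t -12.0 13.0
70 2912 s -14.0 75.0 t -13.0 13.0
80 1671 s -14.0 75.0 t -6.0 13.0
90 1440 s -22.0 21.0 t -10.0 15.0
100 4936 s -36.0 36.0 t -11.0 16.0
110 9887 s -44.0 44.0 t -8.0 16.0
120 11121 s -53.0 52.0 t -8.0 19.0
130 16775 s -60.0 61.0 t -5.0 20.0
140 12087 s -62.0 61.0 t 8.0 22.0
150 1068 s -19.0 19.0 t 19.0 22.0
button s 38.32957139546127 -9.704288090230325 9.401045482094572
```

With the jaws in this direction the knuckles (±61 mm) would come within 7 mm of the head. I turn the tool 90° so the narrow side faces the stand and the camera points away from it.

Call:
step_arm([
  [[0,0,0,0,0,0,0.1],[0,0,0,0,0,0,0.12],[0,0,0,0,0,0,0.12],[0,0,0,0,0,0,0.12],[0,0,0,0,0,0,0.12],[0,0,0,0,0,0,0.12],[0,0,0,0,0,0,0.12],[0,0,0,0,0,0,0.12],[0,0,0,0,0,0,0.12],[0,0,0,0,0,0,0.12]],
])

```text
clock: 18.13
eef_pos: [413.4, -291.6, 68.8]
tool_rot: [-3.141, 0.003, 2.527]
force: [0.5, 0.4, 0.4]
width: -0.2
```

Call:
step_arm([
  [[0,0,0,0,0,0,0.12],[0,0,0,0,0,0,0.12],[0,0,0,0,0,0,0.12],[0,0,0,0,0,0,0.03],[0,0,0,0,0,0,0]],
])

```text
clock: 18.55
eef_pos: [412.9, -291.4, 68.5]
tool_rot: [-3.141, 0.002, 2.909]
force: [0.6, 0.2, -0.4]
width: -0.2
```

```bash
python3 - <<'E'
from h import *
im,d,c=snap("w8"); print(ctrl.read_state()["qpos"])
P=cloud("wrist",d,c); P[d==0]=np.nan
T=np.array([412.5,-290.6,66.]); a=np.array([.973,-.23,0]); b=np.array([.23,.973,0])
s=(P-T)@a; t=(P-T)@b; z=P[...,2]
k=(abs(t)<20)&(z>50)&(z<85)&(s>26)&(s<50); print("button s",s[k].min(),t[k].min(),t[k].max(),z[k].max()) if k.any() else print("none")
for z0 in range(50,160,10):
    k=(d<150)&(abs(t)<70)&(z>=z0)&(z<z0+10)
    if k.sum()>5: print(z0,k.sum(),"s",s[k].min().round(0),s[k].max().round(0),"t",t[k].min().round(0),t[k].max().round(0))
E
```

```text
18.6 [ 412.8 -291.3   68.3] [-3.141e+00  1.000e-03  2.908e+00] [-0.4 -0.9 -0.2] 0.41776573984448634
[ 0.52754577  0.70034595  0.04647104  2.05685389 -0.07895994  0.38446664
  1.97337897]
button s 37.34262171783828 -3.2923226165954946 3.7858214177968623 78.65637322688606
60 204 s -11.0 -6.0 t -12.0 13.0
70 879 s -11.0 -5.0 t -13.0 14.0
80 1088 s -11.0 -5.0 t -14.0 14.0
90 1354 s -12.0 12.0 t -13.0 14.0
100 3068 s -14.0 13.0 t -33.0 33.0
110 9621 s -14.0 13.0 t -41.0 41.0
120 8168 s -18.0 10.0 t -49.0 49.0
130 15842 s -18.0 10.0 t -58.0 57.0
140 17228 s -18.0 -2.0 t -62.0 62.0
150 2598 s -21.0 -12.0 t -57.0 57.0
```

View pics/w8.png

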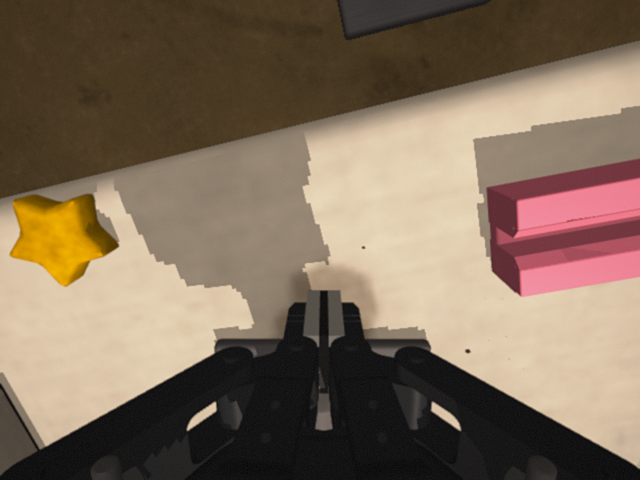

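Call:
step_arm([
  [[0,9.7,-2.3,0,0,0,0],[0,9.7,-2.3,0,0,0,0],[0,4.9,-1.1,0,0,0,0],[0,2.9,-0.7,0,0,0,0],[0,0,0,0,0,0,0]],
])

```text
clock: 19.02
eef_pos: [439.8, -297.0, 67.4]
tool_rot: [-3.142, -0.001, 2.911]
force: [-0.2, 0.3, 0.6]
width: 0.5
```

Call:
step_arm([
  [[0,2.9,-0.7,0,0,0,0],[0,0,0,0,0,0,0]],
])

```text
clock: 19.18
eef_pos: [440.9, -297.2, 67.3]
tool_rot: [3.141, -0.003, 2.91]
force: [-4.4, 1.3, 1.8]
width: 0.1
```

Call:
step_arm([
  [[0,2.9,-0.7,0,0,0,0],[0,2,-0.5,0,0,0,0],[0,1,-0.2,0,0,0,0],[0,0,0,0,0,0,0]],
])

```text
clock: 19.52
eef_pos: [447.4, -298.8, 67.4]
tool_rot: [3.141, -0.002, 2.911]
force: [-4.4, 1.6, 1.6]
width: 0.0
```

Call:
step_arm([
  [[0,1,-0.2,0,0,0,0],[0,0,0,0,0,0,0]],
])

```text
clock: 19.68
eef_pos: [448.6, -299.1, 67.4]
tool_rot: [3.141, -0.001, 2.911]
force: [-4.4, 1.5, 1.0]
width: 0.1
```

```bash
python3 - <<'E'
from h import *
im,d=ctrl.get_image("scene"); cv2.imwrite("pics/s9.png",cv2.resize(im[200:380,290:490],None,fx=3,fy=3)[:,:,::-1]); P=cloud("scene",d); X,Y,Z=P[...,0],P[...,1],P[...,2]
k=(X>500)&(X<560)&(Y>-385)&(Y<-255)&(Z>100); print(np.percentile(Z[k],[50,95,99]))
E
```

```text
[146.1101562  187.63734038 188.91827327]
```

View pics/s9.png

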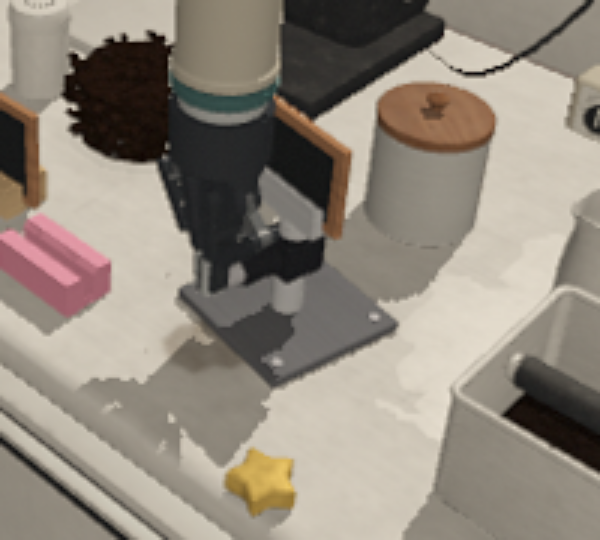

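The scene view shows the head dropped. The slate top is at about 189, and 190 is expected when fully lowered. I let it settle a moment, then back off.

Call:
step_arm([
  [[0,0,0,0,0,0,0],[0,0,0,0,0,0,0],[0,0,0,0,0,0,0],[0,-4,1,0,0,0,0],[0,-8,2,0,0,0,0],[0,-15,3.5,0,0,0,0],[0,-15,3.5,0,0,0,0],[0,0,0,30,0,0,0],[0,0,0,35,0,0,0],[0,0,0,35,0,0,0]],
])

```text
clock: 20.57
eef_pos: [407.9, -289.7, 168.8]
tool_rot: [-3.141, 0.003, 2.911]
force: [1.3, -0.8, 0.3]
width: -0.1
```

Call:
step_arm([
  [[0,0,0,35,0,0,0],[0,0,10,35,0,0,0],[0,0,35,30,0,0,0],[0,0,35,0,0,0,0],[0,0,35,0,0,0,0],[0,0,35,0,0,0,0],[0,0,35,0,0,0,0],[0,0,0,0,0,0,0],[0,0,0,0,0,0,0]],
])

```text
clock: 21.32
eef_pos: [408.7, -105.8, 265.5]
tool_rot: [3.141, 0.004, 2.916]
force: [0.0, -1.2, -0.2]
width: -0.1
```

```bash
python3 - <<'E'
from h import *
for n in("top","scene"):
    im,d=ctrl.get_image(n); cv2.imwrite(f"pics/{n}10.png",im[:,:,::-1] if n=="top" else cv2.resize(im[170:380,210:490],None,fx=2.8,fy=2.8)[:,:,::-1])
    P=cloud(n,d); X,Y,Z=P[...,0],P[...,1],P[...,2]; print(n)
    k=(X>440)&(X<600)&(Y>-400)&(Y<-240)
    rect("small top",P[k&(Z>178)&(Z<200)]);rect("head",P[k&(Z>120)&(Z<142)])
    a=np.array([.973,-.23]); j=(X>420)&(X<500)&(Y>-330)&(Y<-270)&(Z>50)&(Z<85); q=P[j]
    if len(q): print("button s",np.percentile(q[:,:2]@a,[0,2,5]).round(1))
    k=(X>430)&(X<510)&(Y>-100)&(Y<60); rect("large",P[k&(Z>90)&(Z<118)])
    for nm,(x,y) in dict(glass=(646,-208),star=(362,-426),shaker=(626,82)).items():
        k=(abs(X-x)<45)&(abs(Y-y)<45)&(Z>10)&(Z<115); rect(nm,P[k])
s=ctrl.read_state(); print(s["clock"],s["eef_pos"],s["force"])
E
```

```text
top
small top 257 [ 522.4 -319. ] [99.8  9.3] 76.7 med [ 521.8 -318.7  188.9]
head 237 [ 515.  -316.1] [98.1 15.5] 73.7 med [ 514.2 -317.3  132.3]
button s [504.3 505.6 507.8]
large 93 [469.3  15.9] [42.3  8.7] 89.3 med [468.5  16.1 109.6]
glass 387 [ 645.3 -208.6] [48.9 47.4] 1.0 med [ 651.8 -210.2   34.1]
star 285 [ 362.2 -425.5] [47.3 45.7] 6.0 med [ 361.6 -424.4   19.3]
shaker 872 [625.5  82.6] [64.4 62.2] 45.8 med [618.   77.5  98.6]
scene
small top 201 [ 523.8 -319.1] [102.2  11.2] 76.4 med [ 521.7 -322.5  186.2]
head 326 [ 517.1 -317.1] [100.   16.8] 80.2 med [ 515.6 -323.9  130.9]
button s [504.7 506.3 506.9]
large 237 [469.2 -21. ] [124.3  11.8] 88.0 med [466.7 -26.3 101.8]
glass 24 [ 633.  -191.7] [24.1  6. ] 49.4 med [ 629.9 -193.9   50.1]
star 278 [ 361.6 -424.5] [45.5 47.9] 22.5 med [ 361.1 -426.1   17.3]
shaker 622 [622.7  80.9] [60.7 63.9] 34.4 med [610.3  66.9  68.4]
21.4167 [ 408.17125319 -108.41344248  265.22012868] [-0.65808736 -0.31823443  0.20379516]
```

View pics/scene10.png

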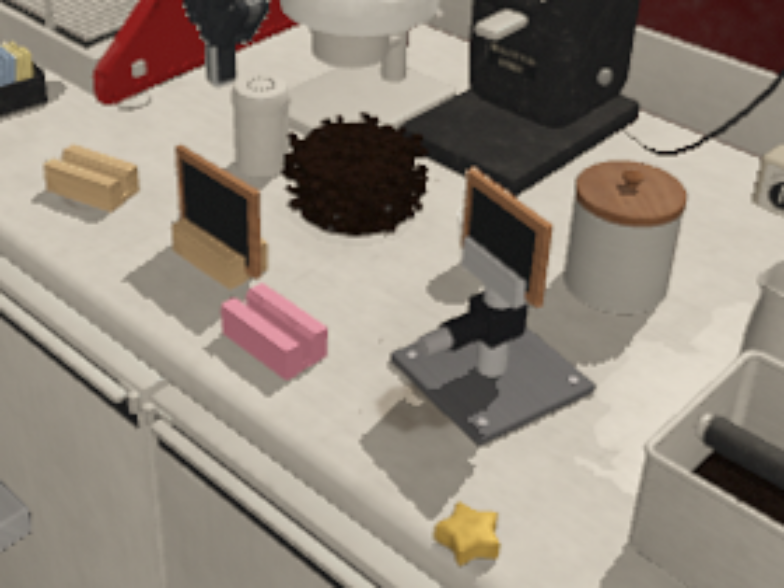

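View pics/top10.png

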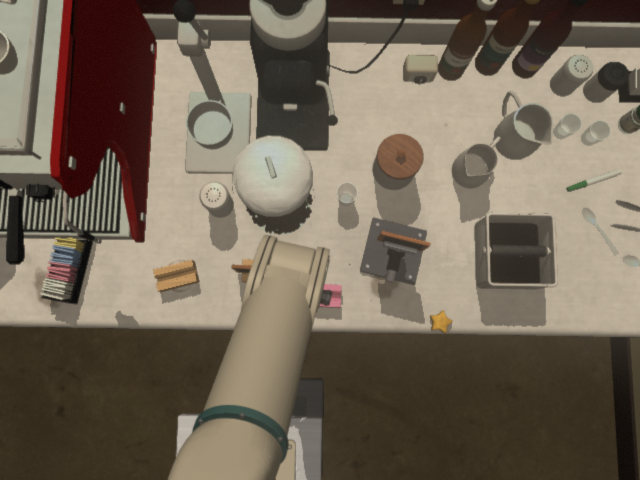

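The final views show both slates upright in their slots, the post down with the slate top at 189, and the button back out (face s≈506, as before). The bystanders are where they started, and the arm hangs free. I am handing in.

```bash
python3 -c "
from cell import ctrl
print(ctrl.finish_job())"
```

```text
the job is handed in; nothing more can be done
None
```

The changeover is done and I handed it in at about 21 s of the 69 s allowed. `finish_job` reports no verdict, so what follows rests on my own last measurements.

**What I did:** I moved the large slate from the stand to the empty tan block. The small slate then went into the raised stand, and I pressed the button with the shut fingers.

**Last checks:**
- **Large slate:** after placing, its top was at 109 mm (110 expected), its centre was about 1 mm from the block's middle, and it was in line within about 0.5°. In the last top view the arm hid part of it, so its final centre comes from the scene view only and agrees within about 1 mm.
- **Small slate:** it was home in the raised head, with its top at 234 mm and its centre about 1 mm off. After the drop its top was at 189 mm, where 190 mm means fully lowered. It was still centred and in line.
- **Button:** it is back out. Its face measured within about 1 mm of where it was before the press.
- **Bystanders:** the sweet and the shaker were within 3 mm of their start positions and the glass within about 1 mm. The glass comes from the top view, because the scene view saw it only in part.
- **Arm:** it hung clear of everything, with about zero force.

The cameras disagreed with each other by about 2 mm, and I worked to values in between. No check failed.

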